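Turn the leaning stirrer motor to its mark and close the keeper

ROBOT

A 6-joint arm with a two-finger parallel gripper is mounted at the origin on the work surface. World frame = base frame: x ahead of the robot, y to its left, z up, the work surface at z = 0. Lengths are in m, angles in rad, forces in N, time in s.
With the tool pointing down it reaches from about 0.375 to 0.975 m from the base axis. Payload 3.8 kg.
Tool frame: the origin (TCP) lies midway between the tips of the shut fingers; the grasp point (between the pads) lies 19 mm behind it; z points along the fingers, y is the line along which they close (so a half turn about z gives the same grasp; the last joint's range is limited). The gripper opens to 85 mm and grips with 20 to 120 N. Pads are 22 mm wide; open, the fingers measure 114 mm over their backs; the gripper's body (76 mm by 85 mm) begins 54 mm behind the grasp point. The pads swing forward as they close: fully open they stand 13 mm farther back than shut.
Start: joints at [1.281, 0.264, 1.604, -0, 1.274, -0.037], TCP at [0.169, 0.654, 0.231] pointing down, gripper open.
Joint ranges: [-2.63, 2.63], [-0.94, 2.18], [0.31, 2.57], [-1.31, 4.45], [0, 2.66], [-2.55, 2.55]. Speed limits (rad/s): [2.57, 2.57, 3.14, 3.14, 3.14, 3.14].

INTERFACE

Orientations are given as a rotation vector (axis times angle).
In Python, from workcell import * gives the robot as it stands. The module is installed in compiled form; this text tells all that it offers.
- The arm moves only by the tool apply_moves, never from a script. Its arguments are lists of equal length, an entry for each row: "fingers": the opening, from 0 (shut) to 1 (fully open); "travel": the shift along the tool's x, y, z normalised to -1 to 1, where 1 is 0.05 m, a list of three; "rotation": the turn, a rotation vector about the tool's x, y, z normalised to -1 to 1, where 1 is 6 degrees, a list of three. In form: {"fingers": [fingers, ...], "travel": [[dx, dy, dz], ...], "rotation": [[ax, ay, az], ...]}. A call has 1 to 12 rows; each row shifts and turns the commanded pose from where the row before left it, along the tool's axes as they then stand; what a row does not reach is not made up. A row lasts 1/10 s, in which the tool goes at most 50 mm and 8.59 degrees, less where a joint would pass 70% of its speed; a pose out of reach is approached as far as the arm can. A call with a number of a shift or a turn outside -1 to 1 is refused whole. A call with a gripper value outside its range is refused whole. The fingers move at their own pace and stop on an object; "newtons" is the grip in N (left out, the last holds). Time passes only in rows, so rows that do not move let the fingers close. It gives the time, the measured TCP pose, the force, the opening and the grip force at its end, in the units of the state.
- read_state(): the state, without advancing time (a new reading comes with each control period).
- read_camera(name): name is "scene" or "top"; returns a dict with "image" (400x640x3 uint8, red, green, blue), "fx", "fy", "cx", "cy" (pixels), "extrinsics" (4x4, takes a point from world to camera coordinates). Camera axes: x right, y down, z forward; pixel columns grow to the right and rows downward; lengths in m; the calibration is good to about 2 mm. A picture is of the moment at which its call begins. There is no depth.
- finish_job(): hands the job in; it is judged then, once.
Trained networks look in the newest picture that a camera, given by its name, has taken for a name from the list of things; names that differ only in an ending like _2 or _b are one class to them, and where a whole thing is asked for, a point or a joint stands for the part that bears it (a point fixed in the world has none). Each returns a list of dicts, best first, with "p" (0 to 1); they miss things now and then, are a little off and sometimes report something else, mostly with a low value. They report only what shows in the picture. A call takes as long as a camera call. They do not tell look-alikes from the thing itself.
- regions_of(camera, name): "mask" (400x640 bool, what is visible of it) and "bbox" ([left, top, width, height] in pixels, round what is visible of it).
- tip_of(camera, name): "location" ([column, row] in pixels: a listed point, or the origin of a listed thing).
The state is a dict: "time": time; "q": joint angles; "joint_vel": joint speeds; "joint_torque": joint torques, N m; "tool_pos": TCP position; "tcp_rot": TCP orientation; "wrist_force": force on the tool from outside, world axes, zero at the start; "torque": the same for the moment, N m; "width": opening from 0.0 (shut) to 1.0 (fully open); "grip_force": force on a finger pad.
Only numpy, scipy, OpenCV 4.12 (cv2) and the standard library are available. Lean on these libraries where they do the work, as an engineer would, in place of code of your own. Each camera call takes 0.05 s, during which the arm holds its last target. There are 200 camera calls.

TASK

The stirrer motor leaning in the blue cradle is turned the wrong way, with its orange plug riding on the rim. Turn it about its own axis, without pulling it out of the cradle, until the plug faces the yellow mark and the motor drops fully home in the notch; then swing the red keeper arm shut across the plug. Leave the filter, the blue ring and the bottle that share its tray where they stand.

Things in the scene. Friction and masses are not known exactly. Their poses are not given: they have to be found in the camera images.
- cradle: Fixed blue cup, 70 mm across, leaning 35 degrees from vertical roughly towards the robot. Origin: centre of its inner floor, 46 mm above the bench. z: the cup's axis, out of its mouth; x: from the axis towards the notch and yellow mark, on the cup's upper side. Bore 55 mm; rim 100 mm from the floor along z, with one notch in it at +x, 18 mm wide, 15 mm deep.
- motor: Stirrer motor, loose in the cup, free to turn and slide along it: cylinder 52 mm across, 178 mm long, 0.4 to 0.85 kg. Origin: centre of its foot; z along it to the square head; x to its plug. At first the plug, turned 1.2 to 3.14 rad off, rides on the rim: foot about 14 mm off the cup's floor, leaning up to 2 degrees. Home, its frame meets the cradle's. Let go, it stays as turned.
- hub (a point): Middle of the motor's square aluminium head, 158 mm from its foot on its axis: 34 x 34 mm, 40 mm long along the axis (138 to 178 mm from the foot), sides facing the motor's x and y, to be gripped across either pair of parallel sides. An orange stripe down one side, and onto the end face, marks the plug's side.
- plug (a point): Middle of the outer face of the orange plug, 46 mm from the motor's axis, 95 mm from its foot. The plug is a block 14 mm wide and 17.5 mm high (86.5 to 104 mm from the foot).
- notch (a point): Fixed point in the cradle where plug lies when the motor is home (46, 0, 95 mm in the cradle's frame).
- keeper (a joint): Red keeper arm hinged beside the notch, rad: starts open at 0 to 0.35; 1.31 is shut against its stop, across the notch just above the seated plug. Turns about a line parallel to the cradle's z, clockwise seen from above the cup. Stays where it is left; about 1 N at the pin moves it. A plug riding high at the notch blocks it.
- keeper_hinge (a point): Hinge axis of the keeper at the arm's top face: (40, 48, 114 mm) in the cradle's frame.
- keeper_pin (a point): Top end of the upright pin at the keeper's free end, parallel to the cradle's z: 13 mm across, 36 mm tall from the arm's top face, 64 mm from the hinge axis. Closed it is at (40, -16, 150 mm) in the cradle's frame; from there it swings open towards the cradle's +x.
- filter: Bystander: white disc filter, 52 mm across, 30 mm high, standing in the tray. Origin: on its axis at the underside.
- collar: Bystander: loose blue ring, 84 mm across, 16 mm high, lying in the tray. Origin: on its axis at the underside.
- media: Bystander: amber bottle with blue cap, 64 mm across, 130 mm high, standing in the tray. Origin: on its axis at the underside.
Mind the look-alikes: they are no part of the job. Leave any purple look-alike of the motor alone.

How it is judged:
On the way, in this order (a step that is already met when the one before it is completed fails the run):
1. the motor is home: plug in the marked notch, foot on the cup's floor (distance between plug and notch below 0.007 m and z of motor in the frame of cradle below 0.003 m), for 0.2 s.
2. then the keeper is swung shut across the plug (value of joint keeper above 1.1 rad), for 0.2 s.
At the end, for the whole second after the job is handed in: The plug's face is within 7 mm of its place in the notch, the motor's foot is within 3 mm of the cup's floor and at rest, and the keeper is closed beyond 1.1 rad (all of step 1 and value of joint keeper above 1.1 rad and linear speed of motor below 0.02 m/s); the robot touches nothing.
It fails at once if the motor is pulled out of the cradle (foot more than 60 mm above the cup's floor) (z of motor in the frame of cradle above 0.06 m).
It fails at once if the filter, blue ring or bottle is moved by more than 40 mm (distance of any of filter, collar, media from where it was at the start of the episode above 0.04 m).
It also fails if it takes over 67 s, if anything falls off the work surface, if the arm or the gripper's body presses on something with over 40 N, if the wrist force passes 120 N, or if a joint passes its speed limit or range.

## Working session

There is one attempt and no reset: what is moved stays moved. The work goes in short steps, Python scripts to look and compute and a tool call to move; the robot and the scene stay as the last step left them, time stands still between calls to the robot, and variables do not carry over. Pictures are saved under pics/ and viewed, at most 10 in all, crops included, and the job is handed in when it is done.

Besides the shell and the picture viewer there is one more tool, called after ">>>" in YAML: its name, and indented under it one key for each argument. apply_moves: Moves the arm, as the interface text tells. Scaled input: -1 to 1 covers 0.05 m each way for a shift and 6 degrees each way for a turn. Its arguments: {"type":"object","properties":{"fingers":{"type":"array","items":{"type":"number"}},"travel":{"type":"array","items":{"type":"array","items":{"type":"number"}}},"rotation":{"type":"array","items":{"type":"array","items":{"type":"number"}}},"newtons":{"type":"number"}},"required":["fingers","travel","rotation"]}

```bash
mkdir -p pics; cat > h.py <<'E'
from workcell import *
import numpy as np, cv2
from scipy.spatial.transform import Rotation as R
def snap(n):
    return read_camera(n)
def P(c):
    K=np.array([[c['fx'],0,c['cx']],[0,c['fy'],c['cy']],[0,0,1]]); return K@np.array(c['extrinsics'])[:3]
def proj(c,p):
    q=P(c)@np.append(p,1); return q[:2]/q[2]
def tri(ca,a,cb,b):
    x=cv2.triangulatePoints(P(ca),P(cb),np.array(a,float).reshape(2,1),np.array(b,float).reshape(2,1))[:,0]; x=x[:3]/x[3]
    return x, np.linalg.norm(proj(ca,x)-a)+np.linalg.norm(proj(cb,x)-b)
E
python3 - <<'E'
from h import *
s=read_state();print(s)
cs={}
for n in("scene","top"):
    c=snap(n);cs[n]=c
    cv2.imwrite(f'pics/{n}0.png',c['image'][:,:,::-1])
    print(n,c['fx'],np.linalg.inv(c['extrinsics'])[:3].round(3).tolist())
    for k in("cradle","motor","hub","plug","notch","keeper_hinge","keeper_pin","filter","collar","media"):
        print(k,[(np.round(d['location'],1).tolist(),round(d['p'],2)) for d in tip_of(n,k)][:4])
E
```

```text
{'time': 0.0, 'q': array([ 1.28107580e+00,  2.64754432e-01,  1.60537505e+00, -9.23261902e-06,
        1.27368218e+00, -3.69290389e-02]), 'joint_vel': array([ 0.00180722, -0.00053434, -0.00111156, -0.00038606, -0.00218044,
       -0.00052179]), 'joint_torque': array([ 4.15376480e-04, -5.15130258e+01, -3.67309034e+01, -6.77147546e-05,
        1.30864192e-02, -1.16130329e-05]), 'tool_pos': array([0.16863906, 0.65284539, 0.22996058]), 'tcp_rot': array([-0.39597863, -3.11618056,  0.0034411 ]), 'wrist_force': array([-0.06003322,  0.35153529, -0.89593795]), 'torque': array([ 0.02007922, -0.01202683,  0.00763074]), 'grip_force': 0.0, 'width': 0.9950953315319814}
scene 394.81517361280817 [[0.761, 0.502, -0.412, 0.95], [0.649, -0.57, 0.504, -0.35], [0.018, -0.65, -0.759, 0.746]]
cradle [([289.7, 266.4], 0.59), ([364.4, 258.8], 0.54), ([288.6, 201.8], 0.49)]
motor [([439.0, 211.4], 0.74)]
hub [([260.9, 183.8], 0.8), ([426.3, 164.0], 0.59)]
plug [([414.9, 184.6], 0.56)]
notch [([281.5, 227.8], 0.96)]
keeper_hinge [([301.8, 205.7], 0.86)]
keeper_pin [([288.2, 201.8], 0.66)]
filter [([199.9, 264.4], 0.6)]
collar [([317.4, 204.5], 0.73)]
media [([364.2, 253.1], 0.7), ([197.9, 262.4], 0.28), ([284.9, 264.5], 0.2)]
top 495.0521854074833 [[-0.028, -0.986, 0.164, 0.467], [-1.0, 0.026, -0.013, 0.062], [0.009, -0.164, -0.986, 1.078]]
cradle [([430.8, 283.9], 0.62), ([377.1, 204.6], 0.6)]
motor [([376.2, 209.2], 0.9), ([221.6, 135.6], 0.9), ([372.4, 239.3], 0.17)]
hub [([370.6, 240.3], 0.92), ([163.4, 184.0], 0.63)]
plug [([199.1, 177.9], 0.83), ([373.6, 240.7], 0.65)]
notch [([381.5, 202.9], 0.73), ([432.5, 284.5], 0.47)]
keeper_hinge [([356.0, 204.1], 0.68)]
keeper_pin [([381.9, 188.4], 0.63)]
filter [([431.4, 285.0], 0.84)]
collar [([298.0, 246.0], 0.77), ([382.1, 203.4], 0.57)]
media [([310.0, 167.7], 0.9)]
```

```bash
python3 - <<'E'
import cv2
for n,(x,y,w,h) in {'scene':(170,120,300,190),'top':(150,120,310,200)}.items():
    i=cv2.imread(f'pics/{n}0.png'); cv2.imwrite(f'pics/{n}0c.png',cv2.resize(i[y:y+h,x:x+w],None,fx=2.5,fy=2.5,interpolation=cv2.INTER_CUBIC))
E
```

```text
(no output)
```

View pics/scene0c.png

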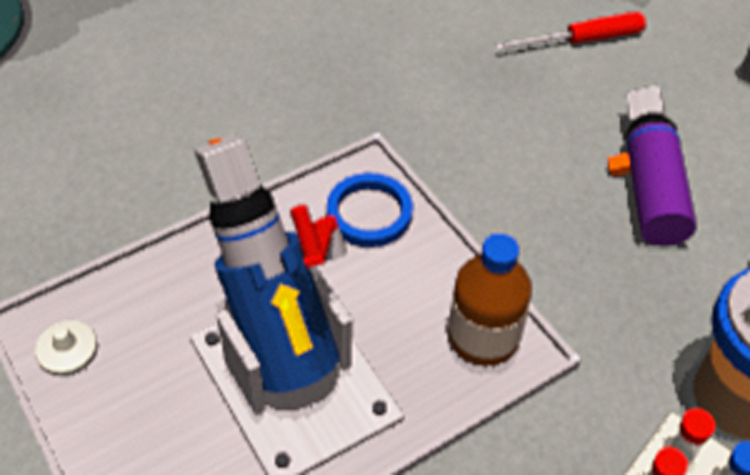

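View pics/top0c.png

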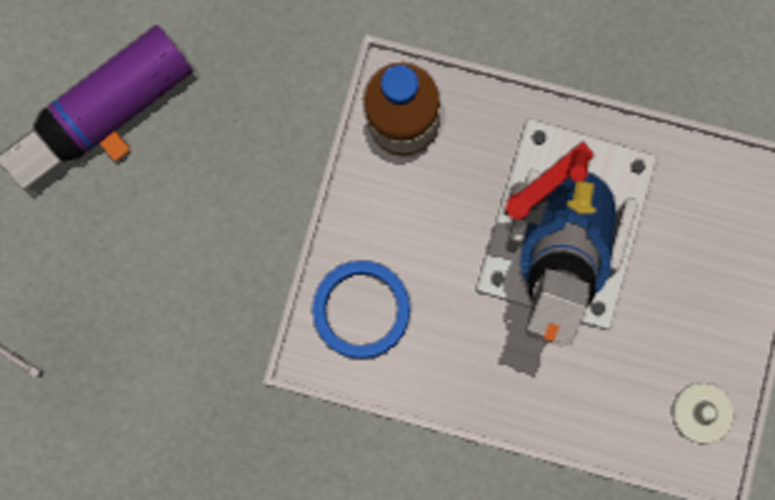

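The scene view shows the cradle and motor at about (285,210) px, with the hub at (261,187) and the keeper pin top at (290,204). In the top view the hub end is at about (373,246), and its stripe is on the robot side, so the plug is roughly half a turn off. The pin top is at (382,190) and the purple look-alike is away to the left. Next I fit the cradle pose.

```bash
cat >> h.py <<'E'
from scipy.optimize import least_squares
def cradle(a,x,y,z=0.046):
    # z axis leans at azimuth a; x is on upper side: opposite azimuth, tilted up
    t=np.radians(35); ca,sa=np.cos(a),np.sin(a)
    Z=np.array([np.sin(t)*ca,np.sin(t)*sa,np.cos(t)]); X=np.array([-np.cos(t)*ca,-np.cos(t)*sa,np.sin(t)])
    T=np.eye(4);T[:3,:3]=np.c_[X,np.cross(Z,X),Z];T[:3,3]=x,y,z;return T
def at(T,p): return T[:3,:3]@np.asarray(p)+T[:3,3]
def pin(q,h=150):
    f=1.31-q; return np.array([40+64*np.sin(f),48-64*np.cos(f),h])/1e3
E
python3 - <<'E'
from h import *
cs={n:snap(n) for n in("scene","top")}
for n,a,b in(("hub",(260.9,183.8),(370.6,240.3)),("notch",(281.5,227.8),(381.5,202.9)),("hinge",(301.8,205.7),(356,204.1)),("pin",(288.2,201.8),(381.9,188.4)),("collar",(317.4,204.5),(298,246)),("media",(364.2,253.1),(310,167.7)),("filter",(199.9,264.4),(431.4,285))):
    print(n,[np.round(v,4).tolist() for v in tri(cs['scene'],a,cs['top'],b)])
obs=[("hub","scene",(260.9,183.8)),("hub","top",(370.6,240.3)),("notch","scene",(281.5,227.8)),("notch","top",(381.5,202.9)),("hinge","scene",(301.8,205.7)),("hinge","top",(356,204.1)),("pin","scene",(288.2,201.8)),("pin","top",(381.9,188.4))]
def f(v,full=False):
    T=cradle(*v[:3]); pts=dict(hub=at(T,(0,0,.172)),notch=at(T,(.046,0,.095)),hinge=at(T,(.04,.048,.114)),pin=at(T,pin(v[3])))
    return np.concatenate([proj(cs[c],pts[k])-o for k,c,o in obs])
r=least_squares(f,[3.2,.55,-.06,.2],loss='soft_l1')
print(r.x,r.fun.reshape(-1,2).round(1).tolist() if 0 else f(r.x).reshape(-1,2).round(1).tolist())
T=cradle(*r.x[:3]); print(T.round(3))
for n in cs:
    im=np.ascontiguousarray(cv2.resize(cs[n]['image'][:,:,::-1],None,fx=5,fy=5,interpolation=cv2.INTER_CUBIC))
    d=lambda p,col:cv2.circle(im,tuple(int(5*u+2) for u in proj(cs[n],p)),3,col,-1)
    th=np.linspace(0,6.283,60)
    for t in th:
        d(at(T,(.035*np.cos(t),.035*np.sin(t),.1)),(0,255,0)); d(at(T,(.026*np.cos(t),.026*np.sin(t),.15)),(0,255,255))
    for k in(.15+.002,.192):
        for sx,sy in((1,1),(1,-1),(-1,1),(-1,-1)): d(at(T,(.017*sx,.017*sy,k)),(255,0,255))
    for p in((.046,0,.095),(.04,.048,.114),pin(r.x[3])): d(at(T,p),(255,255,0))
    u,v=map(int,5*proj(cs[n],at(T,(0,0,.13)))); cv2.imwrite(f'pics/{n}_fit.png',im[v-270:v+270,u-200:u+200])
a=[cv2.imread(f'pics/{n}_fit.png') for n in cs]; cv2.imwrite('pics/fit1.png',np.hstack(a))
E
```

```text
hub [[0.5476, -0.0263, 0.1932], 1.9091]
notch [[0.6231, -0.0538, 0.1484], 0.7171]
hinge [[0.6215, -0.0019, 0.1638], 3.2348]
pin [[0.6359, -0.0457, 0.2267], 0.1477]
collar [[0.5599, 0.1166, 0.0105], 4.1192]
media [[0.7303, 0.0843, 0.0091], 0.1702]
filter [[0.4683, -0.1697, -0.007], 4.1856]
[ 2.7988116   0.63865579 -0.05937232  0.31570899] [[0.8, 1.6], [0.3, 1.8], [0.3, -0.7], [0.3, 0.1], [-1.4, 1.8], [-0.3, -2.1], [0.2, 0.4], [-1.2, 1.4]]
[[ 0.771  0.336 -0.54   0.639]
 [-0.275  0.942  0.193 -0.059]
 [ 0.574  0.     0.819  0.046]
 [ 0.     0.     0.     1.   ]]
```

View pics/fit1.png

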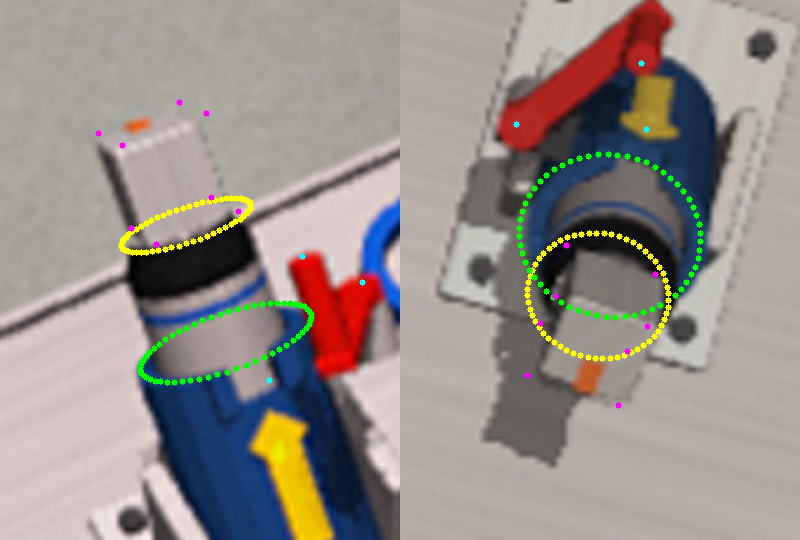

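The dots land within about 2 px, but the hub and azimuth are slightly off. I'll pick exact corners from a clean zoom.

```bash
python3 - <<'E'
import cv2,numpy as np
a=cv2.imread('pics/scene0.png')[170:240,242:292]; b=cv2.imread('pics/top0.png')[185:255,348:398]
z=lambda i:cv2.resize(i,None,fx=8,fy=8,interpolation=cv2.INTER_CUBIC)
o=np.hstack([z(a),z(b)])
for k in range(0,100,10): cv2.line(o,(k*8,0),(k*8,6),(0,0,255),2)
for k in range(0,70,10): cv2.line(o,(0,k*8),(6,k*8),(0,0,255),2); cv2.line(o,(400,k*8),(406,k*8),(0,0,255),2)
cv2.imwrite('pics/zoom.png',o)
E
```

```text
(no output)
```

View pics/zoom.png

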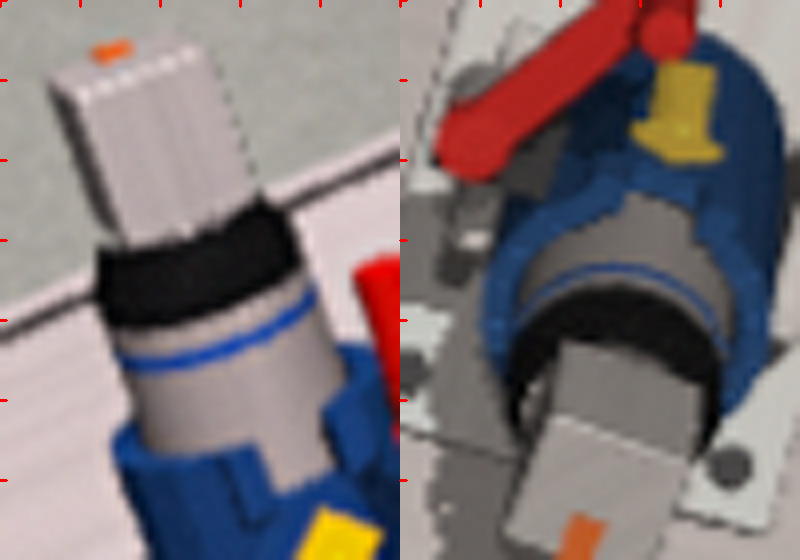

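Corners read from the zoom. Scene end face: (252.6,182.5), (267,176.3), (248.3,179.8), (262.6,174). Scene head base: (258.3,200), (274.8,194.4). Top end face: (367.4,236.5), (384.9,242.5), (361.1,250.6), (381.3,257.5). I'll fit these jointly.

```bash
cat > fit.py <<'E'
from h import *
cs={n:snap(n) for n in("scene","top")}
m=17e-3
A,B,C,D=(-m,-m,.178),(-m,m,.178),(m,m,.178),(m,-m,.178); A0,B0=(-m,-m,.138),(-m,m,.138)
S=lambda x,y:(242+x/8-.4,170+y/8-.4)
Tp=lambda x,y:(348+x/8-.4,185+y/8-.4)
mot=[(A,'scene',S(85,100)),(B,'scene',S(200,50)),(D,'scene',S(50,78)),(C,'scene',S(165,32)),(A0,'scene',S(130,242)),(B0,'scene',S(262,195)),
 (A,'top',Tp(155,412)),(B,'top',Tp(295,460)),(D,'top',(361.1,250.6)),(C,'top',(381.3,257.5)),(A0,'top',Tp(165,340)),(B0,'top',Tp(308,378))]
obs=[("notch","scene",(281.5,227.8)),("notch","top",(381.5,202.9)),("hinge","scene",(301.8,205.7)),("hinge","top",(356,204.1)),("pin","scene",(288.2,201.8)),("pin","top",(381.9,188.4))]
def mt(v):
    T=cradle(*v[:3]); M=np.eye(4); M[:3,:3]=R.from_euler('xy',v[5:7]).as_matrix()@R.from_euler('z',v[4]).as_matrix(); M[:3,3]=0,0,.014; return T,T@M
def f(v):
    T,M=mt(v); pts=dict(notch=at(T,(.046,0,.095)),hinge=at(T,(.04,.048,.114)),pin=at(T,pin(v[3])))
    return np.concatenate([(proj(cs[c],pts[k])-o)/1.5 for k,c,o in obs]+[proj(cs[c],at(M,k))-o for k,c,o in mot]+[np.array(v[5:7])/.015])
best=min((least_squares(f,[2.8,.638,-.06,.2,p,0,0],loss='soft_l1') for p in(3.1,2.5,-2.5)),key=lambda r:r.cost)
v=best.x; T,M=mt(v)
if __name__=='__main__':
    print(v.round(4),best.cost); print(f(v)[:-2].reshape(-1,2).round(1).tolist())
    print('T',T.round(4).tolist());print('hub',at(M,(0,0,.158)),'axis',M[:3,2],'x',M[:3,0])
    np.savez('fit.npz',v=v,T=T,M=M)
E
python3 fit.py
```

```text
[ 2.8511e+00  6.3960e-01 -5.9500e-02  3.1350e-01  3.1247e+00  1.0000e-04
  6.8000e-03] 126.98385661060449
[[0.2, -0.1], [0.5, -0.2], [-1.6, 1.1], [0.1, -0.7], [0.2, 0.4], [-0.7, 0.8], [14.9, -7.3], [-16.0, 6.0], [13.5, -6.6], [-16.9, 5.9], [16.4, -5.7], [-16.3, 7.5], [-0.5, 0.3], [0.8, -0.3], [0.3, 2.0], [-1.5, 0.3], [-0.2, -0.8], [-0.1, -0.4]]
T [[0.7848, 0.2865, -0.5495, 0.6396], [-0.2347, 0.9581, 0.1643, -0.0595], [0.5736, 0.0, 0.8192, 0.046], [0.0, 0.0, 0.0, 1.0]]
hub [ 0.54596775 -0.03146547  0.18750851] axis [-0.54421621  0.16258315  0.82304036] x [-0.78359821  0.25191933 -0.56790008]
```

```bash
python3 - <<'E'
s=open('fit.py').read()
s=s.replace("(A,'scene',S(85,100)),(B,'scene',S(200,50)),(D,'scene',S(50,78)),(C,'scene',S(165,32)),(A0,'scene',S(130,242)),(B0,'scene',S(262,195))","(B,'scene',S(85,100)),(A,'scene',S(200,50)),(C,'scene',S(50,78)),(D,'scene',S(165,32)),(B0,'scene',S(130,242)),(A0,'scene',S(262,195))")
open('fit.py','w').write(s)
E
python3 fit.py
```

```text
[ 2.8558e+00  6.4030e-01 -5.8900e-02  3.2620e-01  3.0868e+00 -1.5000e-03
  5.8000e-03] 9.673864910758004
[[0.5, -0.1], [0.3, -0.4], [-1.4, 1.0], [-0.1, -0.9], [0.2, 0.5], [-0.7, 0.8], [-1.7, -0.2], [0.7, -0.9], [-2.0, 0.0], [-0.2, -0.9], [0.2, 1.7], [0.0, 0.4], [-0.3, -0.1], [0.7, -0.2], [-0.2, 1.4], [-2.2, 0.2], [-0.1, -1.2], [-0.1, -0.3]]
T [[0.7859, 0.282, -0.5503, 0.6403], [-0.231, 0.9594, 0.1617, -0.0589], [0.5736, 0.0, 0.8192, 0.046], [0.0, 0.0, 0.0, 1.0]]
hub [ 0.54644861 -0.0310514   0.18741792] axis [-0.54532163  0.16177845  0.82246705] x [-0.77243456  0.28406609 -0.56802403]
```

```bash
cat >> h.py <<'E'
from scipy.linalg import logm,expm
def now():
    s=read_state(); X=np.eye(4); X[:3,:3]=R.from_rotvec(s['tcp_rot']).as_matrix(); X[:3,3]=s['tool_pos']; return s,X
def pose(p,Rm):
    X=np.eye(4);X[:3,:3]=Rm;X[:3,3]=p;return X
def rows(X0,X1,n=None):
    D=np.linalg.inv(X0)@X1
    # rotation and straight line: chained rows along tool axes
    w=R.from_matrix(D[:3,:3]).as_rotvec(); N=n or int(np.ceil(max(np.linalg.norm(D[:3,3])/.048,np.degrees(np.linalg.norm(w))/5.9,1)))
    t=[(R.from_rotvec(-w*k/N).apply(D[:3,3]/N)/.05).round(3).tolist() for k in range(N)]
    print(N,'rows; travel',t,'\n rot each',(np.degrees(w)/N/6).round(3).tolist())
def Rq(q): return (R.from_euler('z',q[0])*R.from_euler('y',q[1]+q[2])*R.from_euler('z',q[3])*R.from_euler('y',q[4])*R.from_euler('z',q[5]))
E
python3 - <<'E'
from h import *
s,X=now(); print(X.round(3)); print(Rq(s['q']).as_matrix().round(3))
rows(X,pose([.42,.25,.42],X[:3,:3]))
E
```

```text
[[-0.968  0.25  -0.     0.169]
 [ 0.25   0.968 -0.     0.654]
 [ 0.    -0.    -1.     0.231]
 [ 0.     0.     0.     1.   ]]
[[-0.25  -0.968 -0.   ]
 [-0.968  0.25  -0.   ]
 [ 0.     0.    -1.   ]]
11 rows; travel [[-0.626, -0.596, -0.343], [-0.626, -0.596, -0.343], [-0.626, -0.596, -0.343], [-0.626, -0.596, -0.343], [-0.626, -0.596, -0.343], [-0.626, -0.596, -0.343], [-0.626, -0.596, -0.343], [-0.626, -0.596, -0.343], [-0.626, -0.596, -0.343], [-0.626, -0.596, -0.343], [-0.626, -0.596, -0.343]] 
 rot each [0.0, -0.0, -0.0]
```

>>> apply_moves:
  fingers: [1,1,1,1,1,1,1,1,1,1,1]
  travel:
    - [-0.63,-0.6,-0.34]
    - [-0.63,-0.6,-0.34]
    - [-0.63,-0.6,-0.34]
    - [-0.63,-0.6,-0.34]
    - [-0.63,-0.6,-0.34]
    - [-0.63,-0.6,-0.34]
    - [-0.63,-0.6,-0.34]
    - [-0.63,-0.6,-0.34]
    - [-0.63,-0.6,-0.34]
    - [-0.63,-0.6,-0.34]
    - [-0.63,-0.6,-0.34]
  rotation:
    - [0,0,0]
    - [0,0,0]
    - [0,0,0]
    - [0,0,0]
    - [0,0,0]
    - [0,0,0]
    - [0,0,0]
    - [0,0,0]
    - [0,0,0]
    - [0,0,0]
    - [0,0,0]

```text
time: 2.5
tool_pos: [0.4223, 0.2457, 0.4194]
tcp_rot: [0.396, 3.116, 0.001]
wrist_force: [1.0, 0.2, -0.5]
width: 1.0
grip_force: 0.0
```

```bash
python3 - <<'E'
from h import *
s,X=now(); print(s['q'].round(3),s['tool_pos'],s['time'])
# link fit: planar, q4=0: r = a + L1 sin q2 + L2 sin(q2+q3+e) + d sin(sum), z = h + L1 cos q2 + L2cos(..)+ d cos(sum)
E
```

```text
[ 0.476 -0.154  1.706 -0.     1.589 -0.842] [0.42230648 0.24571876 0.41935602] 2.5
```

```bash
cat >> h.py <<'E'
L1,L2,HD=.511,.567,-.096
def fk(q,d):
    f=q[1]+q[2]; r=L1*np.sin(q[1])+L2*np.sin(f); z=HD+d+L1*np.cos(q[1])+L2*np.cos(f)
    Rm=Rq(q).as_matrix()@R.from_euler('z',np.pi/2).as_matrix()
    return np.array([r*np.cos(q[0]),r*np.sin(q[0]),z])+d*Rm[:,2],Rm
lo=np.array([-2.63,-.94,.31,-1.31,0,-2.55]);hi=np.array([2.63,2.18,2.57,4.45,2.66,2.55])
def ik(X,d,q0,free=False):
    def g(q):
        p,Rm=fk(q,d); return np.r_[(p-X[:3,3])*5,(Rm-X[:3,:3]).ravel()]
    if free: return (lambda r:(r.x,r.cost))(least_squares(g,q0))
    return (lambda r:(r.x,r.cost))(least_squares(g,np.clip(q0,lo+.01,hi-.01),bounds=(lo,hi)))
def grasp(M,k,back=0,tipover=.019,h=.158):
    """tool z = -motor z; tool x = motor x turned by k*90deg"""
    Rm=M[:3,:3]@R.from_euler('x',np.pi).as_matrix()@R.from_euler('z',k*np.pi/2).as_matrix()
    return pose(at(M,(0,0,h-tipover+back)),Rm)
E
python3 - <<'E'
from h import *
F=np.load('fit.npz');M=F['M'];s,X=now()
for d in(.3,.4):
  for k in range(4):
    for back in (0,):
        q,c=ik(grasp(M,k,back),d,s['q']*0+[0,-.3,2.2,.3,.8,-1],True); print(d,k,back,q.round(2),round(c,5))
E
```

```text
0.3 0 0 [ 0.04 -0.19  2.29 -0.4   0.49 -0.9 ] 0.0
0.3 1 0 [ 0.04 -0.19  2.29 -0.4   0.49  0.68] 0.0
0.3 2 0 [ 0.04 -0.19  2.29 -0.4   0.49  2.25] 0.0
0.3 3 0 [ 0.04 -0.19  2.29 -0.4   0.49 -2.47] 0.0
0.4 0 0 [ 0.09 -0.29  2.4  -0.45  0.5  -0.8 ] 0.0
0.4 1 0 [ 0.09 -0.29  2.4  -0.45  0.5   0.77] 0.0
0.4 2 0 [ 0.09 -0.29  2.4  -0.45  0.5   2.34] 0.0
0.4 3 0 [ 0.09 -0.29  2.4  -0.45  0.5  -2.37] 0.0
```

```bash
python3 - <<'E'
from h import *
F=np.load('fit.npz');M=F['M'];s,X=now()
G=grasp(M,0,.09,h=.16);print(G.round(3));rows(X,G)
E
```

```text
[[-0.772  0.326  0.545  0.507]
 [ 0.284  0.945 -0.162 -0.019]
 [-0.568  0.03  -0.822  0.247]
 [ 0.     0.     0.     1.   ]]
7 rows; travel [[-0.422, -0.673, 0.491], [-0.386, -0.669, 0.526], [-0.348, -0.664, 0.557], [-0.307, -0.661, 0.585], [-0.263, -0.658, 0.609], [-0.218, -0.655, 0.629], [-0.171, -0.653, 0.646]] 
 rot each [-0.006, -0.825, 0.117]
```

>>> apply_moves:
  fingers: [1,1,1,1,1,1,1,1]
  travel:
    - [-0.42,-0.67,0.49]
    - [-0.39,-0.67,0.53]
    - [-0.35,-0.66,0.56]
    - [-0.31,-0.66,0.58]
    - [-0.26,-0.66,0.61]
    - [-0.22,-0.66,0.63]
    - [-0.17,-0.65,0.65]
    - [0,0,0]
  rotation:
    - [-0.01,-0.82,0.12]
    - [-0.01,-0.82,0.12]
    - [-0.01,-0.82,0.12]
    - [-0.01,-0.83,0.12]
    - [0,-0.83,0.11]
    - [0,-0.83,0.11]
    - [0,-0.83,0.11]
    - [0,0,0]

```text
time: 3.3
tool_pos: [0.4994, -0.0211, 0.2359]
tcp_rot: [0.437, 2.514, -0.103]
wrist_force: [-1.1, 0.4, -1.6]
width: 0.999
grip_force: 0.0
```

```bash
python3 - <<'E'
from h import *
F=np.load('fit.npz');M=F['M'];s,X=now();print(s['q'].round(3),X.round(3).tolist())
for d in(.25,.3,.35,.4,.45): print(d,fk(s['q'],d)[0]-X[:3,3])
rows(X,grasp(M,0,.0,h=.16),4)
c=snap('scene');t=snap('top')
z=lambda i,u,v:cv2.resize(i[v-50:v+50,u-50:u+50,::-1],None,fx=4,fy=4,interpolation=cv2.INTER_CUBIC)
cv2.imwrite('pics/pre.png',np.hstack([z(c['image'],262,180),z(t['image'],372,235)]))
E
```

```text
[ 0.039 -0.439  2.352 -0.301  0.686 -1.007] [[-0.779, 0.331, 0.533, 0.499], [0.287, 0.943, -0.167, -0.021], [-0.558, 0.023, -0.829, 0.236], [0.0, 0.0, 0.0, 1.0]]
0.25 [-0.04947061 -0.00847106 -0.01662617]
0.3 [-0.02281617 -0.01683663 -0.00809372]
0.35 [ 0.00383827 -0.0252022   0.00043872]
0.4 [ 0.0304927  -0.03356777  0.00897117]
0.45 [ 0.05714714 -0.04193334  0.01750361]
4 rows; travel [[-0.063, 0.026, 0.42], [-0.062, 0.025, 0.42], [-0.061, 0.024, 0.42], [-0.06, 0.023, 0.42]] 
 rot each [-0.022, -0.028, -0.001]
```

View pics/pre.png

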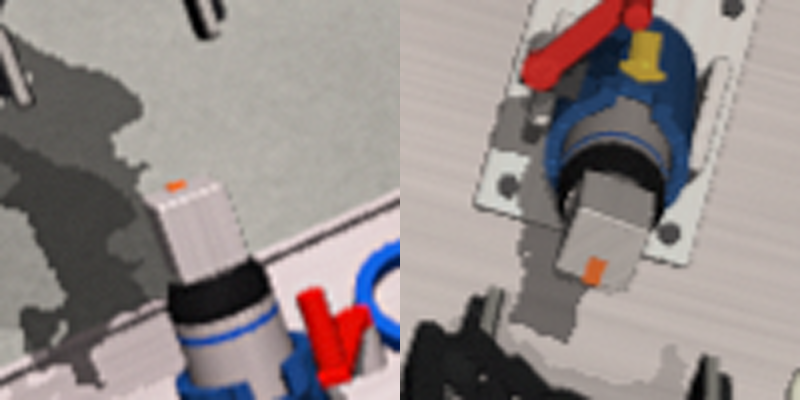

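The fingers straddle the head's line with clear space on both sides (tips in the top crop at (490,310) and (710,370), head at (598,250)). I'll advance along the axis.

>>> apply_moves:
  fingers: [1,1,1,1,1]
  travel:
    - [-0.06,0.03,0.42]
    - [-0.06,0.02,0.42]
    - [-0.06,0.02,0.42]
    - [-0.06,0.02,0.42]
    - [0,0,0]
  rotation:
    - [-0.02,-0.03,0]
    - [-0.02,-0.03,0]
    - [-0.02,-0.03,0]
    - [-0.02,-0.03,0]
    - [0,0,0]

```text
time: 3.9
tool_pos: [0.5653, -0.0292, 0.1849]
tcp_rot: [0.424, 2.49, -0.086]
wrist_force: [0.7, -0.6, 0.2]
width: 0.994
grip_force: 0.0
```

```bash
python3 - <<'E'
from h import *
F=np.load('fit.npz');M=F['M'];s,X=now();print(s['q'].round(3),s['wrist_force'])
print(np.linalg.inv(grasp(M,0,.0,h=.16))@X)
rows(X,grasp(M,0,.0,h=.16),1)
c=snap('scene');t=snap('top')
z=lambda i,u,v:cv2.resize(i[v-50:v+50,u-50:u+50,::-1],None,fx=4,fy=4,interpolation=cv2.INTER_CUBIC)
cv2.imwrite('pics/at.png',np.hstack([z(c['image'],262,180),z(t['image'],372,235)]))
E
```

```text
[ 2.000e-03 -2.360e-01  2.325e+00 -3.520e-01  4.790e-01 -9.660e-01] [ 0.65682506 -0.63457083  0.20601226]
[[ 0.99991662  0.00158223 -0.01281597 -0.01263823]
 [-0.00147877  0.99996628  0.008078    0.00778818]
 [ 0.01282832 -0.00805838  0.99988524 -0.00492468]
 [ 0.          0.          0.          1.        ]]
1 rows; travel [[0.254, -0.156, 0.094]] 
 rot each [0.077, 0.122, 0.015]
```

View pics/at.png

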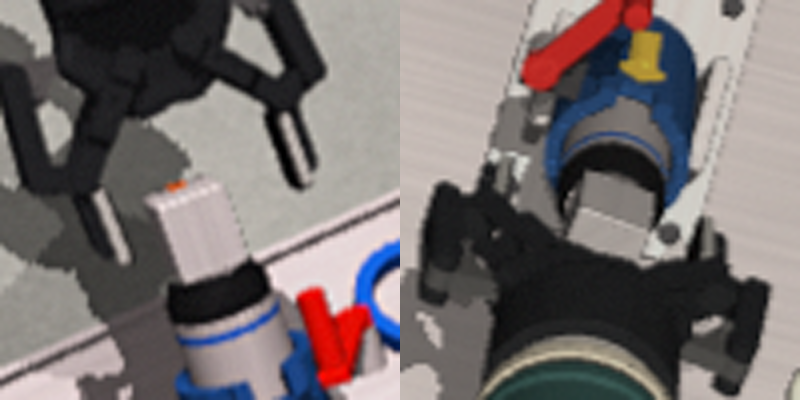

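The fingers now straddle the head, tips at (120,260) and (300,185) in the scene crop. The earlier pose reading was lagging, so there is an offset to correct. Re-reading the settled pose.

```bash
python3 - <<'E'
from h import *
F=np.load('fit.npz');M=F['M'];s,X=now();print(s['joint_vel'].round(3),X[:3,3])
rows(X,grasp(M,0,.0,h=.16),1)
E
```

```text
[-0.002 -0.027  0.011  0.001 -0.003 -0.001] [ 0.56477603 -0.02928836  0.18616114]
1 rows; travel [[0.261, -0.153, 0.12]] 
 rot each [0.08, 0.138, 0.012]
```

>>> apply_moves:
  fingers: [1,1,1,0.6,0.4,0.2,0.2,0.2,0.2]
  travel:
    - [0.26,-0.15,0.12]
    - [0,0,0]
    - [0,0,0]
    - [0,0,0]
    - [0,0,0]
    - [0,0,0]
    - [0,0,0]
    - [0,0,0]
    - [0,0,0]
  rotation:
    - [0.08,0.14,0.01]
    - [0,0,0]
    - [0,0,0]
    - [0,0,0]
    - [0,0,0]
    - [0,0,0]
    - [0,0,0]
    - [0,0,0]
    - [0,0,0]
  newtons: 40

```text
time: 4.9
tool_pos: [0.5542, -0.0346, 0.1718]
tcp_rot: [0.432, 2.504, -0.094]
wrist_force: [-3.6, 1.4, 4.6]
width: 0.402
grip_force: 38.3
```

```bash
python3 - <<'E'
from h import *
F=np.load('fit.npz');M=F['M'];s,X=now();print(s['joint_vel'].round(3),X[:3,3],s['q'].round(3),s['wrist_force'],s['torque'])
print('force in tool',X[:3,:3].T@s['wrist_force'])
rows(X,grasp(M,0,.0,h=.16),1)
E
```

```text
[-0.    -0.    -0.003  0.     0.001  0.001] [ 0.55422249 -0.03463893  0.17182609] [-0.008 -0.238  2.346 -0.354  0.473 -0.967] [-3.61423862  1.35857457  4.57442398] [0.13703088 0.35585057 0.04956278]
force in tool [ 0.58774648  0.23676539 -5.9525034 ]
1 rows; travel [[-0.037, 0.027, -0.013]] 
 rot each [-0.012, -0.013, -0.005]
```

Gripped cleanly: 34 mm opening, 38 N. Now I turn about tool +z in steps and watch the force.

>>> apply_moves:
  fingers: [0.2,0.2,0.2,0.2,0.2,0.2,0.2,0.2,0.2,0.2,0.2]
  travel:
    - [0,0,0]
    - [0,0,0]
    - [0,0,0]
    - [0,0,0]
    - [0,0,0]
    - [0,0,0]
    - [0,0,0]
    - [0,0,0]
    - [0,0,0]
    - [0,0,0]
    - [0,0,0]
  rotation:
    - [0,0,1]
    - [0,0,1]
    - [0,0,1]
    - [0,0,1]
    - [0,0,1]
    - [0,0,1]
    - [0,0,1]
    - [0,0,1]
    - [0,0,1]
    - [0,0,1]
    - [0,0,0]
  newtons: 50

```text
time: 6.0
tool_pos: [0.5543, -0.0346, 0.1716]
tcp_rot: [1.644, 1.973, 0.315]
wrist_force: [-0.9, -0.5, 0.7]
width: 0.406
grip_force: 50.1
```

```bash
cat > st.py <<'E'
from h import *
F=np.load('fit.npz');T=F['T'];s,X=now()
C=np.linalg.inv(T)@X  # tool in cradle frame
print('t',s['time'],'q',s['q'].round(3),'F',(X[:3,:3].T@s['wrist_force']).round(1),'Tq',(X[:3,:3].T@s['torque']).round(2),'w',s['width'],s['grip_force'])
print('tcp in cradle mm',(C[:3,3]*1e3).round(1),'axis',C[:3,2].round(4),'yaw deg',np.degrees(np.arctan2(C[1,0],C[0,0])).round(2))
E
python3 st.py
```

```text
t 6.0 q [-0.008 -0.237  2.347 -0.354  0.473  0.08 ] F [-0.6 -0.5 -1. ] Tq [0.02 0.14 0.07] w 0.4057404238489054 50.060350047424436
tcp in cradle mm [ -1.2  -1.  154.1] axis [-0.0072 -0.0024 -1.    ] yaw deg 116.82
```

>>> apply_moves:
  fingers: [0.2,0.2,0.2,0.2,0.2,0.2,0.2,0.2,0.2,0.2,0.2,0.2]
  travel:
    - [0,0,0]
    - [0,0,0]
    - [0,0,0]
    - [0,0,0]
    - [0,0,0]
    - [0,0,0]
    - [0,0,0]
    - [0,0,0]
    - [0,0,0]
    - [0,0,0]
    - [0,0,0]
    - [0,0,0]
  rotation:
    - [0,0,1]
    - [0,0,1]
    - [0,0,1]
    - [0,0,1]
    - [0,0,1]
    - [0,0,1]
    - [0,0,1]
    - [0,0,1]
    - [0,0,1]
    - [0,0,1]
    - [0,0,1]
    - [0,0,0]

```text
time: 7.2
tool_pos: [0.5538, -0.0346, 0.1714]
tcp_rot: [2.598, 0.805, 0.702]
wrist_force: [-4.2, 0.8, 4.7]
width: 0.395
grip_force: 50.7
```

```bash
python3 st.py
```

```text
t 7.2 q [-0.008 -0.238  2.347 -0.354  0.474  1.231] F [-0.9 -0.4 -6.3] Tq [ 0.2  -0.24  0.1 ] w 0.3949954622814739 50.653193118050694
tcp in cradle mm [ -1.7  -1.1 154.3] axis [-0.0081 -0.0029 -1.    ] yaw deg 50.88
```

>>> apply_moves:
  fingers: [0.2,0.2,0.2,0.2,0.2,0.2,0.2,0.2,0.2,0.2]
  travel:
    - [0,0,0]
    - [0,0,0]
    - [0,0,0]
    - [0,0,0]
    - [0,0,0]
    - [0,0,0]
    - [0,0,0]
    - [0,0,0]
    - [0,0,0]
    - [0,0,0]
  rotation:
    - [0,0,1]
    - [0,0,1]
    - [0,0,1]
    - [0,0,1]
    - [0,0,1]
    - [0,0,1]
    - [0,0,1]
    - [0,0,1]
    - [0,0,0.48]
    - [0,0,0]

```text
time: 8.2
tool_pos: [0.5537, -0.0343, 0.1706]
tcp_rot: [2.89, -0.415, 0.897]
wrist_force: [2.3, 2.3, -1.7]
width: 0.389
grip_force: 50.2
```

```bash
python3 st.py
```

```text
t 8.2 q [-0.008 -0.237  2.348 -0.353  0.473  2.118] F [ 0.3 -2.9  2.3] Tq [ 0.74 -0.45  0.02] w 0.3892315075103184 50.1501327753067
tcp in cradle mm [ -2.2  -0.8 153.7] axis [-0.0087 -0.0022 -1.    ] yaw deg 0.08
```

>>> apply_moves:
  fingers: [0.2,0.2,0.2]
  travel:
    - [0,0,0.04]
    - [0,0,0.04]
    - [0,0,0]
  rotation:
    - [0,0,0]
    - [0,0,0]
    - [0,0,0]

```text
time: 8.5
tool_pos: [0.5561, -0.0352, 0.1673]
tcp_rot: [2.89, -0.417, 0.897]
wrist_force: [3.9, 1.5, -5.7]
width: 0.393
grip_force: 49.9
```

```bash
python3 st.py; python3 - <<'E'
from h import *
c=snap('scene');t=snap('top')
z=lambda i,u,v:cv2.resize(i[v-50:v+50,u-50:u+50,::-1],None,fx=4,fy=4,interpolation=cv2.INTER_CUBIC)
cv2.imwrite('pics/turned.png',np.hstack([z(c['image'],275,205),z(t['image'],376,215)]))
E
```

```text
t 8.5 q [-0.01  -0.226  2.347 -0.358  0.463  2.123] F [-0.5 -2.5  6.6] Tq [ 0.8  -0.33  0.01] w 0.3929034974085265 49.882636070251465
tcp in cradle mm [ -2.1  -1.1 149.5] axis [-0.0087 -0.0026 -1.    ] yaw deg 0.01
```

View pics/turned.png

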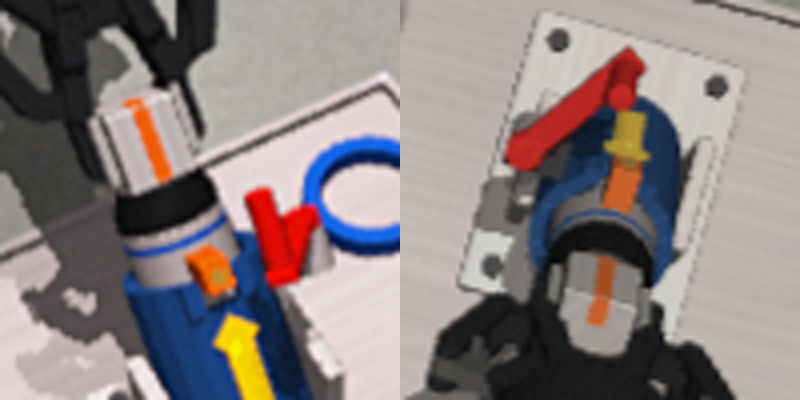

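The plug, at (210,270) in the scene crop, now sits above the marked notch, and it is sinking with only about 7 N. I'll keep lowering.

>>> apply_moves:
  fingers: [0.2,0.2,0.2,0.2]
  travel:
    - [0,0,0.05]
    - [0,0,0.05]
    - [0,0,0.05]
    - [0,0,0]
  rotation:
    - [0,0,0]
    - [0,0,0]
    - [0,0,0]
    - [0,0,0]

```text
time: 9.0
tool_pos: [0.5602, -0.0366, 0.1614]
tcp_rot: [2.89, -0.418, 0.897]
wrist_force: [2.6, 1.8, -5.5]
width: 0.39
grip_force: 49.9
```

```bash
python3 st.py
```

```text
t 9.0 q [-0.013 -0.208  2.345 -0.368  0.447  2.132] F [-1.5 -2.4  5.6] Tq [ 0.78 -0.35 -0.02] w 0.39018566862678966 49.93888735771179
tcp in cradle mm [ -1.9  -1.2 142.2] axis [-0.0083 -0.0028 -1.    ] yaw deg -0.03
```

>>> apply_moves:
  fingers: [0.2,0.2,0.2]
  travel:
    - [0,0,0.03]
    - [0,0,0.03]
    - [0,0,0]
  rotation:
    - [0,0,0]
    - [0,0,0]
    - [0,0,0]

```text
time: 9.3
tool_pos: [0.5623, -0.0369, 0.1619]
tcp_rot: [2.888, -0.42, 0.901]
wrist_force: [-14.7, 7.8, 15.9]
width: 0.393
grip_force: 52.0
```

```bash
python3 st.py
```

```text
t 9.3 q [-0.014 -0.205  2.343 -0.37   0.444  2.136] F [ -4.4  -3.3 -22.3] Tq [ 0.44 -1.24  0.12] w 0.39265495606732964 51.9512003660202
tcp in cradle mm [ 1.000e-01 -9.000e-01  1.414e+02] axis [-0.006  -0.0027 -1.    ] yaw deg -0.1
```

Firm contact (22 N) after 12–13 mm of drop. I'll release, back off and look.

>>> apply_moves:
  fingers: [0.5,0.8,1,1,1,1,1,1,1,1]
  travel:
    - [0,0,0]
    - [0,0,0]
    - [0,0,0]
    - [0,0,0]
    - [0,0,-0.4]
    - [0,0,-0.6]
    - [0,0,-0.6]
    - [0,0,-0.6]
    - [0,0,-0.4]
    - [0,0,0]
  rotation:
    - [0,0,0]
    - [0,0,0]
    - [0,0,0]
    - [0,0,0]
    - [0,0,0]
    - [0,0,0]
    - [0,0,0]
    - [0,0,0]
    - [0,0,0]
    - [0,0,0]

```text
time: 10.3
tool_pos: [0.4923, -0.0156, 0.2703]
tcp_rot: [2.888, -0.418, 0.908]
wrist_force: [-0.7, -0.6, 1.0]
width: 1.0
grip_force: 0.0
```

```bash
python3 st.py; python3 - <<'E'
from h import *
T=np.load('fit.npz')['T']
o=[]
for n,(u,v) in(("scene",(275,205)),("top",(376,215))):
    c=snap(n); im=np.ascontiguousarray(cv2.resize(c['image'][v-37:v+38,u-25:u+25,::-1],None,fx=8,fy=8,interpolation=cv2.INTER_CUBIC))
    d=lambda p,col:cv2.circle(im,tuple(int(x) for x in (proj(c,at(T,p))-[u-25,v-37]+.5)*8),3,col,-1)
    for x,y in((46,7),(46,-7)):
        for z in(86.5,104): d(np.array([x,y,z])/1e3,(255,255,0))
    for x in(-17,17):
        for y in(-17,17): d(np.array([x,y,178])/1e3,(255,0,255))
    o.append(im)
    for k in("plug","hub","keeper_pin","notch"): print(n,k,[(np.round(d['location'],1).tolist(),round(d['p'],2)) for d in tip_of(n,k)][:2],proj(c,at(T,dict(plug=(.046,0,.095),notch=(.046,0,.095),hub=(0,0,.158),keeper_pin=pin(.326))[k])).round(1))
cv2.imwrite('pics/home.png',np.hstack(o))
E
```

```text
t 10.3 q [ 0.052 -0.496  2.326 -0.284  0.75   2.063] F [ 0.1  0.7 -1.1] Tq [-0.03 -0.28  0.05] w 0.9998517168004509 0.0
tcp in cradle mm [ 2.300e+00 -2.000e-01  2.722e+02] axis [-1.7e-03 -8.0e-04 -1.0e+00] yaw deg -0.08
scene plug [([414.7, 185.8], 0.64), ([281.2, 227.2], 0.61)] [282.2 227.6]
scene hub [([261.4, 190.4], 0.76), ([286.9, 268.0], 0.43)] [262.3 193.5]
scene keeper_pin [([286.9, 202.0], 0.81), ([278.5, 228.9], 0.18)] [288.5 202.5]
scene notch [([279.1, 226.8], 0.56)] [282.2 227.6]
top plug [([200.2, 178.0], 0.82), ([381.4, 205.5], 0.79)] [382.  202.3]
top hub [([371.8, 236.0], 0.78), ([163.9, 184.5], 0.65)] [374.  238.4]
top keeper_pin [([380.4, 186.8], 0.9), ([311.0, 167.3], 0.3)] [380.8 189.7]
top notch [([381.8, 207.0], 0.62)] [382.  202.3]
```

View pics/home.png

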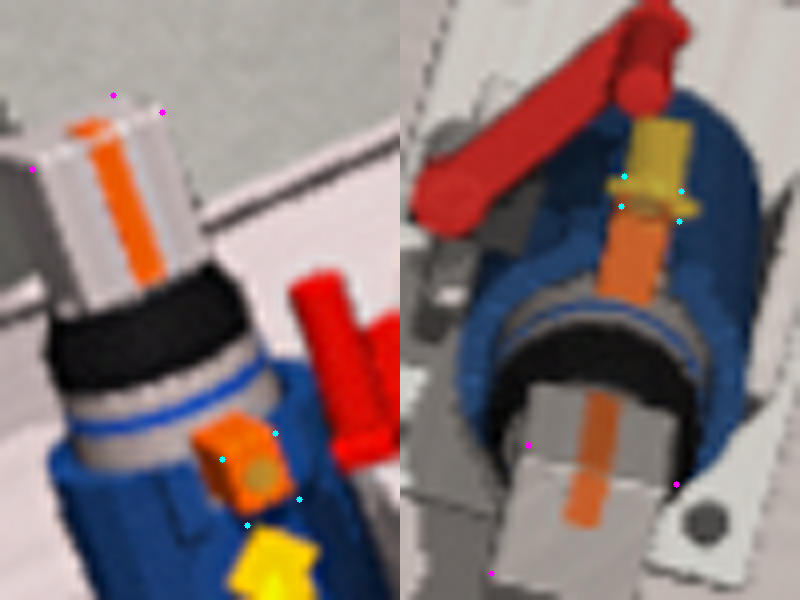

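The plug sits in the notch (scene crop about (245,470)), within about 1–2 px of its home prediction, though it may be 1–3 mm high. I'll press on the end face with closed fingers to seat it.

>>> apply_moves:
  fingers: [0,0,0,0,0,0,0,0,0]
  travel:
    - [0,0,0]
    - [0,0,0]
    - [0,0,0]
    - [0,0,0]
    - [0,0,0]
    - [0,0,0.6]
    - [0,0,0.6]
    - [0,0,0.4]
    - [0,0,0]
  rotation:
    - [0,0,0]
    - [0,0,0]
    - [0,0,0]
    - [0,0,0]
    - [0,0,0]
    - [0,0,0]
    - [0,0,0]
    - [0,0,0]
    - [0,0,0]

```text
time: 11.7
tool_pos: [0.5334, -0.0293, 0.197]
tcp_rot: [2.891, -0.419, 0.889]
wrist_force: [-0.9, 0.1, -0.3]
width: 0.001
grip_force: 0.0
```

```bash
python3 st.py
```

```text
t 11.7 q [ 0.007 -0.317  2.35  -0.322  0.556  2.092] F [-0.9  0.2 -0.2] Tq [-0.01 -0.26  0.01] w 0.0007365070048698754 0.0
tcp in cradle mm [ -4.2  -1.8 187.4] axis [-0.0136 -0.0047 -0.9999] yaw deg -0.02
```

>>> apply_moves:
  fingers: [0,0,0,0]
  travel:
    - [0.05,0,0.06]
    - [0,0,0.06]
    - [0,0,0.04]
    - [0,0,0]
  rotation:
    - [0,0,0]
    - [0,0,0]
    - [0,0,0]
    - [0,0,0]

```text
time: 12.1
tool_pos: [0.5412, -0.0307, 0.1962]
tcp_rot: [2.889, -0.418, 0.9]
wrist_force: [0.1, -0.5, -0.5]
width: -0.002
grip_force: 0.0
```

```bash
python3 st.py
```

```text
t 12.1 q [ 0.003 -0.301  2.343 -0.325  0.539  2.093] F [-0.1  0.5  0.5] Tq [-0.07 -0.29  0.  ] w -0.0024466311118941223 0.0
tcp in cradle mm [  1.7  -0.9 182.1] axis [-0.0068 -0.0025 -1.    ] yaw deg -0.05
```

>>> apply_moves:
  fingers: [0,0,0,0]
  travel:
    - [0,0,0.04]
    - [0,0,0.03]
    - [0,0,0]
    - [0,0,0]
  rotation:
    - [0,0,0]
    - [0,0,0]
    - [0,0,0]
    - [0,0,0]

```text
time: 12.5
tool_pos: [0.5431, -0.0313, 0.1932]
tcp_rot: [2.889, -0.418, 0.899]
wrist_force: [-3.7, 1.3, 5.3]
width: 0.005
grip_force: 3.4
```

```bash
python3 st.py
```

```text
t 12.5 q [ 1.000e-03 -2.920e-01  2.343e+00 -3.280e-01  5.310e-01  2.095e+00] F [-0.3 -0.2 -6.6] Tq [ 0.03 -0.43  0.02] w 0.004742492106053633 3.354194992061821
tcp in cradle mm [  1.7  -0.9 178.5] axis [-0.0071 -0.0025 -1.    ] yaw deg -0.05
```

>>> apply_moves:
  fingers: [0,0,0,0]
  travel:
    - [0,0,0.03]
    - [0,0,0.03]
    - [0,0,0]
    - [0,0,0]
  rotation:
    - [0,0,0]
    - [0,0,0]
    - [0,0,0]
    - [0,0,0]

```text
time: 12.9
tool_pos: [0.546, -0.0318, 0.1952]
tcp_rot: [2.887, -0.419, 0.906]
wrist_force: [-26.5, 5.6, 29.3]
width: 0.0
grip_force: 19.9
```

```bash
python3 st.py
```

```text
t 12.9 q [ 0.    -0.29   2.339 -0.33   0.528  2.098] F [ -5.4   2.2 -39.5] Tq [-0.38 -1.31  0.01] w 0.00027365910137124716 19.860476050525904
tcp in cradle mm [  5.2  -0.6 178.5] axis [-0.0024 -0.0022 -1.    ] yaw deg -0.11
```

It is solid at 178.5 mm with 39 N, so the motor is home. Now I plan the keeper push.

```bash
cat >> h.py <<'E'
def ctool(T,x,y,z,yaw):
    Rm=R.from_euler('z',yaw,degrees=True).as_matrix()@R.from_euler('x',np.pi).as_matrix()
    return T@pose(np.array([x,y,z])/1e3,Rm)
E
python3 - <<'E'
from h import *
T=np.load('fit.npz')['T'];s,X=now()
cs={n:snap(n) for n in("scene","top")}
x,e=tri(cs['scene'],(287.5,201.9),cs['top'],(381.2,187.6)); p=np.linalg.inv(T)@np.append(x,1); print('pin cradle',(p*1e3).round(1),e,(pin(.326)*1e3).round(1))
print('phi',np.arctan2(p[0]-.04,.048-p[1]),np.hypot(p[0]-.04,.048-p[1]))
A=ctool(T,5.2,0,215,0);B=ctool(T,125,30,215,28);C=ctool(T,125,30,130,28)
rows(X,A,1);rows(A,B);rows(B,C)
print(ik(C,.345,s['q'])[0].round(2))
E
```

```text
pin cradle [  97.7   11.9  152.5 1000. ] 1.9139132587866743 [ 93.3  12.6 150. ]
phi 1.011617699975061 0.06806505858183193
1 rows; travel [[-0.001, -0.01, -0.73]] 
 rot each [0.021, 0.023, -0.018]
5 rows; travel [[0.479, -0.12, 0.0], [0.489, -0.073, 0.0], [0.493, -0.025, 0.0], [0.493, 0.024, 0.0], [0.489, 0.072, 0.0]] 
 rot each [-0.0, 0.0, -0.933]
2 rows; travel [[0.0, 0.0, 0.85], [0.0, 0.0, 0.85]] 
 rot each [0.0, 0.0, 0.0]
[ 0.04 -0.04  2.08 -0.35  0.55  1.66]
```

>>> apply_moves:
  fingers: [0,0,0,0,0,0,0,0]
  travel:
    - [0,0,-0.4]
    - [0,0,-0.4]
    - [0.48,-0.12,0]
    - [0.49,-0.07,0]
    - [0.49,-0.02,0]
    - [0.49,0.02,0]
    - [0.49,0.07,0]
    - [0,0,0]
  rotation:
    - [0,0,0]
    - [0,0,0]
    - [0,0,-0.93]
    - [0,0,-0.93]
    - [0,0,-0.93]
    - [0,0,-0.93]
    - [0,0,-0.93]
    - [0,0,0]

```text
time: 13.8
tool_pos: [0.629, -0.0247, 0.2937]
tcp_rot: [2.785, 0.28, 0.812]
wrist_force: [-0.1, -0.5, 0.9]
width: -0.001
grip_force: 0.0
```

```bash
python3 st.py; python3 - <<'E'
from h import *
T=np.load('fit.npz')['T'];s,X=now()
rows(X,ctool(T,125,30,130,28),3)
E
```

```text
t 13.8 q [ 0.016 -0.195  2.078 -0.271  0.692  1.545] F [ 0.3  0.7 -0.7] Tq [ 0.1  -0.2  -0.02] w -0.0005501033874892788 0.0
tcp in cradle mm [125.3  29.6 214.7] axis [-0.0032 -0.0015 -1.    ] yaw deg 27.88
3 rows; travel [[0.002, -0.003, 0.565], [0.001, -0.003, 0.565], [0.0, -0.003, 0.565]] 
 rot each [-0.001, 0.011, -0.007]
```

>>> apply_moves:
  fingers: [0,0,0,0,0]
  travel:
    - [0,0,0.56]
    - [0,0,0.57]
    - [0,0,0.57]
    - [0,0,0]
    - [0,0,0]
  rotation:
    - [0,0,0]
    - [0,0,0]
    - [0,0,0]
    - [0,0,0]
    - [0,0,0]

```text
time: 14.3
tool_pos: [0.6705, -0.0386, 0.2188]
tcp_rot: [2.79, 0.278, 0.801]
wrist_force: [0.3, 0.6, 0.8]
width: 0.003
grip_force: 0.0
```

```bash
python3 st.py; python3 - <<'E'
from h import *
T=np.load('fit.npz')['T'];s,X=now()
n=np.array([np.cos(np.radians(28)),np.sin(np.radians(28))])
prev=None
pts=[]
for f in np.linspace(1.05,-.05,12):
    p=np.array([40+64*np.sin(f),48-64*np.cos(f)])+n*17.5; pts.append(p)
c=(np.linalg.inv(T)@X)[:2,3]*1e3
print(c,np.array(pts).round(1).tolist())
c2=np.vstack([c,pts]); d=np.diff(c2,axis=0)
# tool x = n, tool y = -(perp)
print(np.c_[d@n,-(d@np.array([-n[1],n[0]]))].round(1).tolist(),'mm; /50 for units')
c=snap('scene');t=snap('top')
z=lambda i,u,v:cv2.resize(i[v-50:v+50,u-50:u+50,::-1],None,fx=4,fy=4,interpolation=cv2.INTER_CUBIC)
cv2.imwrite('pics/pinpre.png',np.hstack([z(c['image'],285,205),z(t['image'],376,195)]))
E
```

```text
t 14.3 q [-0.014 -0.043  2.083 -0.306  0.54   1.576] F [ 0.8 -0.3 -0.5] Tq [ 0.12 -0.24 -0.02] w 0.0031131844004671267 0.0
tcp in cradle mm [118.1  27.9 128.2] axis [-0.0113 -0.0038 -0.9999] yaw deg 27.81
[118.12533316  27.92230146] [[111.0, 24.4], [107.5, 19.0], [103.5, 14.0], [99.1, 9.4], [94.2, 5.3], [88.9, 1.7], [83.3, -1.4], [77.4, -3.9], [71.3, -5.8], [65.0, -7.1], [58.7, -7.7], [52.3, -7.7]]
[[-8.0, -0.2], [-5.6, 3.1], [-5.9, 2.6], [-6.1, 2.0], [-6.3, 1.3], [-6.4, 0.7], [-6.4, 0.1], [-6.4, -0.6], [-6.3, -1.2], [-6.1, -1.8], [-5.9, -2.4], [-5.6, -3.0]] mm; /50 for units
```

View pics/pinpre.png

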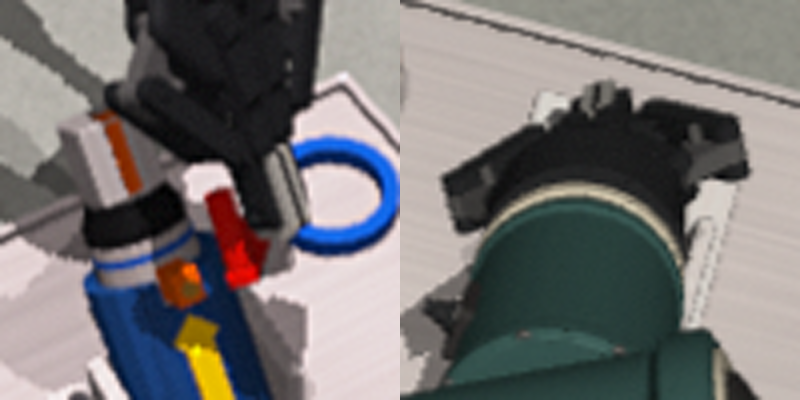

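The closed fingers stand just outside the pin (scene crop: pin (235,235), fingers (280,190)), with nothing else touched. Re-reading the pose, then the push.

```bash
python3 st.py
```

```text
t 14.4 q [-0.014 -0.045  2.081 -0.306  0.54   1.575] F [-0.5  0.2 -0.7] Tq [ 0.16 -0.2   0.04] w 0.002291526743843149 0.0
tcp in cradle mm [120.8  28.5 129.9] axis [-0.0068 -0.0025 -1.    ] yaw deg 27.82
```

>>> apply_moves:
  fingers: [0,0,0,0,0,0,0,0,0]
  travel:
    - [-0.2,0,0]
    - [-0.11,0.06,0]
    - [-0.12,0.05,0]
    - [-0.12,0.04,0]
    - [-0.13,0.03,0]
    - [-0.13,0.01,0]
    - [-0.13,0,0]
    - [0,0,0]
    - [0,0,0]
  rotation:
    - [0,0,0]
    - [0,0,0]
    - [0,0,0]
    - [0,0,0]
    - [0,0,0]
    - [0,0,0]
    - [0,0,0]
    - [0,0,0]
    - [0,0,0]

```text
time: 15.3
tool_pos: [0.6331, -0.059, 0.1987]
tcp_rot: [2.789, 0.279, 0.803]
wrist_force: [0.5, 0.1, -1.0]
width: 0.001
grip_force: 0.0
```

```bash
python3 st.py; python3 - <<'E'
from h import *
for n in("scene","top"):
    c=snap(n);print([(np.round(d['location'],1).tolist(),round(d['p'],2)) for d in tip_of(n,"keeper_pin")][:2])
    T=np.load('fit.npz')['T'];print([(q,proj(c,at(T,pin(q))).round(1).tolist()) for q in(.3,.6,.9,1.1,1.31)])
E
```

```text
t 15.3 q [-0.062 -0.098  2.176 -0.277  0.492  1.516] F [-0.1 -0.3  1. ] Tq [ 0.18 -0.19  0.03] w 0.0010358846832090429 0.0
tcp in cradle mm [ 82.   -2.2 129. ] axis [-0.0099 -0.0032 -0.9999] yaw deg 27.85
[([270.1, 206.8], 0.62)]
[(0.3, [289.4, 202.2]), (0.6, [279.4, 204.5]), (0.9, [270.9, 205.3]), (1.1, [266.6, 205.1]), (1.31, [263.4, 204.1])]
[]
[(0.3, [380.2, 189.0]), (0.6, [386.3, 197.3]), (0.9, [389.4, 206.8]), (1.1, [389.7, 213.2]), (1.31, [388.5, 219.8])]
```

>>> apply_moves:
  fingers: [0,0,0,0,0,0]
  travel:
    - [-0.13,-0.01,0]
    - [-0.13,-0.02,0]
    - [-0.12,-0.04,0]
    - [-0.1,-0.04,0]
    - [0,0,0]
    - [0,0,0]
  rotation:
    - [0,0,0]
    - [0,0,0]
    - [0,0,0]
    - [0,0,0]
    - [0,0,0]
    - [0,0,0]

```text
time: 16.1
tool_pos: [0.6128, -0.0595, 0.1857]
tcp_rot: [2.788, 0.279, 0.804]
wrist_force: [0.1, 0.5, 0.3]
width: -0.0
grip_force: 0.0
```

```bash
python3 st.py; python3 - <<'E'
from h import *
for n in("scene","top"):
    c=snap(n);print([(np.round(d['location'],1).tolist(),round(d['p'],2)) for d in tip_of(n,"keeper_pin")][:2])
E
python3 st.py
```

```text
t 16.1 q [-0.066 -0.126  2.227 -0.285  0.467  1.523] F [ 0.3 -0.4 -0.2] Tq [ 0.16 -0.25  0.  ] w -3.1632645369940036e-05 0.0
tcp in cradle mm [ 58.7  -8.3 129.5] axis [-0.009 -0.003 -1.   ] yaw deg 27.86
[([263.1, 204.8], 0.67)]
[]
t 16.3 q [-0.066 -0.126  2.226 -0.285  0.467  1.523] F [ 0.6  0.3 -0.1] Tq [ 0.02 -0.2   0.04] w -0.000991733887021234 0.0
tcp in cradle mm [ 59.6  -8.2 129.6] axis [-0.008  -0.0028 -1.    ] yaw deg 27.86
```

>>> apply_moves:
  fingers: [0,0,0,0]
  travel:
    - [-0.04,-0.02,0]
    - [-0.04,-0.02,0]
    - [0,0,0]
    - [0,0,0]
  rotation:
    - [0,0,0]
    - [0,0,0]
    - [0,0,0]
    - [0,0,0]

```text
time: 16.7
tool_pos: [0.6097, -0.0586, 0.1836]
tcp_rot: [2.788, 0.279, 0.805]
wrist_force: [-0.2, 0.4, 0.5]
width: 0.003
grip_force: 0.0
```

```bash
python3 st.py
```

```text
t 16.7 q [-0.064 -0.13   2.235 -0.289  0.463  1.529] F [ 0.2 -0.3 -0.5] Tq [ 0.18 -0.23  0.  ] w 0.0027694721294874375 0.0
tcp in cradle mm [ 54.8  -8.3 129.6] axis [-0.0082 -0.0028 -1.    ] yaw deg 27.86
```

>>> apply_moves:
  fingers: [0,0,0,0]
  travel:
    - [-0.04,-0.02,0]
    - [-0.04,-0.02,0]
    - [0,0,0]
    - [0,0,0]
  rotation:
    - [0,0,0]
    - [0,0,0]
    - [0,0,0]
    - [0,0,0]

```text
time: 17.1
tool_pos: [0.6088, -0.0576, 0.1839]
tcp_rot: [2.784, 0.279, 0.814]
wrist_force: [6.9, -0.8, 1.4]
width: -0.001
grip_force: 2.7
```

```bash
python3 st.py;python3 - <<'E'
from h import *
for n in("scene","top"):
    c=snap(n);print([(np.round(d['location'],1).tolist(),round(d['p'],2)) for d in tip_of(n,"keeper_pin")][:2])
E
```

```text
t 17.1 q [-0.062 -0.135  2.241 -0.294  0.455  1.535] F [6.2 1.9 2.8] Tq [-0.19  0.67 -0.01] w -0.0010969702378220599 2.699139565229416
tcp in cradle mm [ 54.   -7.6 130.5] axis [-1.8e-03 -9.0e-04 -1.0e+00] yaw deg 27.85
[([263.0, 203.9], 0.78)]
[([386.9, 222.9], 0.6)]
```

The keeper is at its stop (6 N, and the pin shows at the shut position in both views). Retreating.

>>> apply_moves:
  fingers: [0,0,0,0,0,0,0,0]
  travel:
    - [0.3,0,0]
    - [0.5,0,0]
    - [0.2,0,-0.3]
    - [0,0,-0.9]
    - [0,0,-0.9]
    - [0,0,-0.9]
    - [0,0,-0.9]
    - [0,0,0]
  rotation:
    - [0,0,0]
    - [0,0,0]
    - [0,0,0]
    - [0,0,0]
    - [0,0,0]
    - [0,0,0]
    - [0,0,0]
    - [0,0,0]

```text
time: 18.1
tool_pos: [0.5426, -0.013, 0.3758]
tcp_rot: [2.782, 0.278, 0.823]
wrist_force: [0.7, -0.7, 1.0]
width: -0.001
grip_force: 0.0
```

```bash
python3 st.py; python3 - <<'E'
from h import *
T=np.load('fit.npz')['T'];o=[]
for n,(u,v) in(("scene",(275,205)),("top",(376,215))):
    c=snap(n); o.append(cv2.resize(c['image'][v-37:v+38,u-25:u+25,::-1],None,fx=8,fy=8,interpolation=cv2.INTER_CUBIC))
    for k in("plug","hub","keeper_pin"): print(n,k,[(np.round(d['location'],1).tolist(),round(d['p'],2)) for d in tip_of(n,k)][:2],proj(c,at(T,dict(plug=(.046,0,.095),hub=(0,0,.158),keeper_pin=pin(1.31))[k])).round(1))
cv2.imwrite('pics/end.png',np.hstack(o))
E
```

```text
t 18.1 q [ 0.052 -0.426  2.097 -0.246  0.897  1.521] F [ 0.9  1.  -0.4] Tq [ 0.09 -0.21 -0.01] w -0.0010801298517632719 0.0
tcp in cradle mm [101.8  16.4 331.3] axis [ 0.0041  0.0012 -1.    ] yaw deg 27.77
scene plug [([415.2, 186.2], 0.87), ([279.8, 228.4], 0.59)] [282.2 227.6]
scene hub [([428.1, 165.7], 0.96), ([263.2, 192.7], 0.9)] [262.3 193.5]
scene keeper_pin [([260.7, 205.6], 0.87)] [263.4 204.1]
top plug [([380.8, 202.8], 0.8), ([198.9, 179.4], 0.73)] [382.  202.3]
top hub [([372.5, 236.8], 0.82), ([160.6, 185.5], 0.7)] [374.  238.4]
top keeper_pin [([388.8, 223.2], 0.74), ([383.8, 202.6], 0.26)] [388.5 219.8]
```

View pics/end.png

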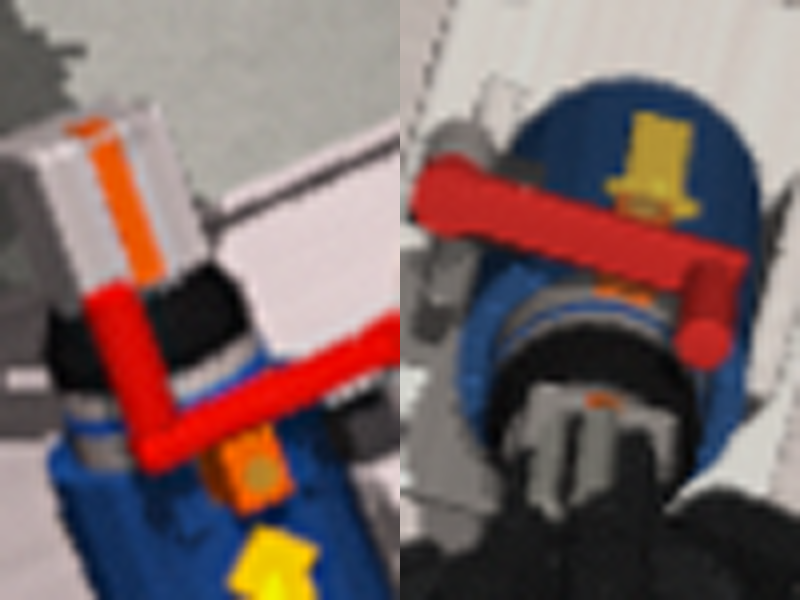

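The keeper lies shut across the seated plug: the arm passes over it at (240,410) in the scene crop and (630,240) in the top crop. The tool is well above it. Handing in.

```bash
python3 -c "
from workcell import *
print(finish_job())"
```

```text
the job is handed in; nothing more can be done
None
```

I turned the motor about 177° in the cradle until the plug seated in the marked notch, swung the keeper shut to its stop, and handed the job in at about 18 s; the tray items were never approached, and the hand-in gave no verdict.

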